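# Seat a sample bottle in the V-block gauge and hold it down

### The arm

A 6-joint arm with a two-finger parallel gripper is mounted at the origin on the work surface. World frame = base frame: x ahead of the robot, y to its left, z up, the work surface at z = 0. Lengths are in mm, angles in rad, forces in N, time in s.
With the tool pointing down it reaches from about 350 to 775 mm from the base axis. Payload 7.3 kg.
Tool frame: the origin (TCP) lies midway between the tips of the shut fingers; the grasp point (between the pads) lies bot.tcp_to_grasp behind it (bot.tcp_to_grasp is the distance from the TCP to the grasp point, in mm); z points along the fingers, y is the direction in which the jaws open and shut (so a half turn about z gives the same grasp; the last joint's range is limited). The gripper opens to 92 mm and grips with 3 to 60 N. Pads are 19 mm wide; open, the fingers measure 130 mm over their backs; the gripper's body (75 mm by 190 mm) begins 47 mm behind the grasp point.
Start: joints at [-1.357, 0.342, 1.524, -0, 1.275, -0.146], TCP at [184.869, -491.394, 226.741] pointing down, gripper open.
Joint ranges: [-2.53, 2.53], [-0.77, 2.02], [0.04, 2.7], [-1, 4.14], [0.28, 2.66], [-3.11, 3.11]. Speed limits (rad/s): [2.57, 2.57, 3.14, 3.14, 3.14, 3.14].

### API

Orientations are given as [roll, pitch, yaw] about the fixed x, y, z axes, in that order (R = Rz(yaw) Ry(pitch) Rx(roll)).
In Python, from plant import bot gives the robot as it stands.
- The arm moves only by the shell command python3 -m inch 'ROWS'. ROWS is JSON, one flat list of numbers, 7 for each row, row after row: the shift along the world's x, y, z in cm, then the turn, a rotation vector about the world's x, y, z in degrees, then the gripper command: -1 is shut, 1 is fully open, values between are in proportion. In form: [tx, ty, tz, ax, ay, az, fingers, tx, ty, tz, ax, ay, az, fingers, ...]. A call has exactly 5 rows; each row is the pose to reach, as a shift and turn from the pose measured when the call began; what a row does not reach only later rows make up. A row lasts 1/10 s, in which the tool goes at most 50 mm and 8.59 degrees, less where a joint would pass 70% of its speed; a pose out of reach is approached as far as the arm can. A call with a gripper value outside its range is refused whole. The fingers move at their own pace and stop on an object; the grip force is fixed at half the most. Time passes only in rows, so rows that repeat a pose let the fingers close, or fill a call up. It gives the time, the measured TCP pose, the force and the opening at its end, in the units of the state.
- bot.get_obs(): the state, without advancing time (a new reading comes with each control period).
- bot.capture(name): name is "scene" or "top"; returns the picture (480x640x3 uint8, red, green, blue); there is no depth.
- bot.calibration(name): a dict with "fx", "fy", "cx", "cy" (pixels), "cam_to_world" (4x4, takes a point from camera to world coordinates). Camera axes: x right, y down, z forward; pixel columns grow to the right and rows downward; lengths in mm; the calibration is good to about 2 mm. A picture is of the moment at which its call begins. calibration takes no time and is no camera call.
- bot.close_job(): hands the job in, once; it reports no verdict.
The state is a dict: "time": time; "joint_positions": joint angles; "dq": joint speeds; "tau": joint torques, N m; "tool_pos": TCP position; "tcp_rot": TCP orientation; "contact_force": force on the tool from outside, world axes, zero at the start; "moment": the same for the moment, N m; "grip_width": finger opening in mm.
Only numpy, scipy, OpenCV 4.12 (cv2) and the standard library are available. Lean on these libraries where they do the work, as an engineer would, in place of code of your own. Each camera call takes 0.05 s, during which the arm holds its last target.

### The job

Take the middle-sized of the three glass bottles out of the wooden cradle and lay it in the bench gauge's two V-blocks, neck towards the dial and base up against the end stop. Press it down against the sprung plunger, firmly but without forcing the glass, until it bears on both flanks of the V's along its length, and finish like that, still holding it pressed there: do not let go. Leave everything else where it is.

Things in the scene. Friction and masses are not known exactly. Their poses are not given: they have to be found in the camera images.
- bottle: the sample bottle, middle-sized of the three: clear glass, straight body 44 mm in diameter and 120 mm long, then shoulder and neck (27 mm lip), 178 mm overall, 0.17 to 0.29 kg. Starts lying in any of the cradle's three notches, axis 43 mm above the bench. Origin on its axis at mid-body, 60 mm from the base, where there is room to grasp it across the body; x axis from base to mouth
- bottle_base (a point): centre of the bottle's flat base, on its axis, 60 mm behind the origin
- bottle_mouth (a point): centre of the bottle's mouth, on its axis, 118 mm ahead of the origin
- cradle: wooden cradle fixed to the bench, 120 x 250 mm, 42 mm high: two combs 14 mm thick, 45 mm either side of its origin along its x (76 mm open between them), each with three 90 degree V notches, 84 mm apart along its y, the middle one at y = 0. Origin on the bench under its centre. The bottles lie along its x, mouths to +x, with their middles midway between the combs
- gauge: bench gauge fixed to the bench, 275 x 120 mm: two steel V-blocks 24 mm thick, 45 mm either side of its origin along its x (66 mm open between them, base top 24 mm high there), end stop at -x, dial at +x (from x = 127 mm, 91 mm high). 90 degree V's, 56 mm wide at the top, which is 77 mm above the bench. Origin on the bench, midway between the V-blocks; x along the V's from stop to dial
- v_center (a point): where the origin of the bottle lies when it is fully seated: on the axis of the seated bottle, midway between the V-blocks, 80 mm above the bench, over the plunger; axes as the gauge's
- stop (a point): centre of the end stop's face (20 mm round button facing the dial, on an upright 96 mm high and 50 mm wide), on the axis of the seated bottle, 60 mm from v_center towards -x of the gauge; the bottle's base comes up against it
- flank_left: the smoothly ground 45 degree faces of both V-blocks on the gauge's +y side: one of the two contact lines (steel on glass, friction about 0.2). A hand's push of 10 to 25 N, straight down and centred in the V's, seats the bottle firmly on both lines; pushed while it is off to one side, it bears on one line only. Origin and axes as the gauge's
- flank_right: the same ground 45 degree faces on the gauge's -y side: the other contact line. Origin and axes as the gauge's
- plunger (a joint): upright sprung feeler, 14 mm across, midway between the V-blocks; travel in m: 0 free (its tip 5 mm above the underside of a seated bottle), 0.005 with the bottle seated, 0.009 at most. It pushes up with 2.5 N when free and 5 N when seated, so it lifts an unheld bottle off the flanks. It drives the dial's needle
- slim_bottle: bystander: glass bottle 32 mm in diameter, 178 mm long, lying in the cradle, axis 35 mm above the bench. Origin on its axis at mid-body
- squat_bottle: bystander: glass bottle 56 mm in diameter, 160 mm long, lying in the cradle, axis 52 mm above the bench. Origin on its axis at mid-body
- tall_bottle: bystander: tall glass bottle standing on the bench, 72 mm in diameter, 240 mm high. Origin under its foot
- flask: bystander: cone-shaped glass flask standing on the bench, 88 mm in diameter, 206 mm high. Origin under its foot
- tumbler: bystander: glass tumbler standing on the bench, 75 mm across the rim, 105 mm high. Origin under its foot
- ring_gauge: bystander: steel ring gauge lying on the bench, 64 mm across, 14 mm high. Origin under its centre
- caliper: bystander: caliper lying on the bench, 235 mm long, 12 mm high. Origin at the middle of its underside
Things that resemble listed ones, but are neither listed nor needed, are in the scene too. Leave any turquoise look-alike of the bottle alone.

How it is judged (in metres and radians):
On the way:
1. the middle-sized bottle is lifted clear of the cradle in the gripper (z of bottle in the frame of cradle above 0.085 m and contact force between the fingers and bottle above 1 N), for 0.1 s.
At the end, for the whole second after the job is handed in: the bottle lies in both V-blocks, mouth towards the dial, base within 4 mm of the stop, within 2.5 mm sideways and 1.5 mm above its seated place and 2 degrees of the V's direction, at rest, pressed with more than 2.5 N on the left and on the right flanks, with the gripper's fingers still on it (x of bottle_base in the frame of stop between -0.002 and 0.004 m and y of bottle in the frame of v_center between -0.0025 and 0.0025 m and z of bottle in the frame of v_center below 0.0015 m and angle between the x axis of bottle and the x axis of gauge, either way round below 0.035 rad and x of bottle_mouth in the frame of v_center above 0.1 m and contact force between bottle and flank_left above 2.5 N and contact force between bottle and flank_right above 2.5 N and contact force between the fingers and bottle above 2 N and linear speed of bottle below 0.01 m/s); the arm keeps its last pose, push and grip.
It fails at once if the glass is forced: more than 60 N between bottle and gauge (contact force between bottle and gauge above 60 N).
It fails at once if a bystander is moved by more than 25 mm (distance of any of slim_bottle, squat_bottle, tall_bottle, flask, tumbler, ring_gauge, caliper from where it was at the start of the episode above 0.025 m).
It also fails if it takes over 45 s, if anything falls off the work surface, if the arm or the gripper's body presses on something with over 40 N, if the wrist force passes 120 N, or if a joint passes its speed limit or range.

## Working session

There is one attempt and no reset: what is moved stays moved. The work goes in short steps, Python scripts to look and compute and a shell command to move; the robot and the scene stay as the last step left them, time stands still between calls to the robot, and variables do not carry over. Pictures are saved under pics/ and viewed, and the job is handed in when it is done.

```bash
ls; mkdir -p pics; cat > h.py <<'E'
import numpy as np, cv2
from plant import bot
def snap(n,f):
    im=bot.capture(n); cv2.imwrite('pics/'+f,cv2.cvtColor(im,cv2.COLOR_RGB2BGR)); return im
def ray(n,u,v):
    c=bot.calibration(n); T=np.array(c['cam_to_world'])
    d=T[:3,:3]@np.array([(u-c['cx'])/c['fx'],(v-c['cy'])/c['fy'],1]); return T[:3,3],d
def atz(n,u,v,z):
    o,d=ray(n,u,v); return o+d*(z-o[2])/d[2]
def proj(n,p):
    c=bot.calibration(n); T=np.array(c['cam_to_world']); q=T[:3,:3].T@(np.array(p,float)-T[:3,3]); return c['fx']*q[0]/q[2]+c['cx'],c['fy']*q[1]/q[2]+c['cy']
def tri(a,ua,va,b,ub,vb):
    o1,d1=ray(a,ua,va);o2,d2=ray(b,ub,vb)
    s=np.linalg.lstsq(np.c_[d1,-d2],o2-o1,rcond=None)[0]; p,q=o1+s[0]*d1,o2+s[1]*d2
    return (p+q)/2,np.linalg.norm(p-q)
E
python3 - <<'E'
from h import *
snap('scene','s0.png');snap('top','t0.png')
print(bot.get_obs(),bot.tcp_to_grasp)
for n in('scene','top'):print(bot.calibration(n))
E
```

```text
pics
{'time': 0.1, 'joint_positions': array([-1.35702584e+00,  3.42639278e-01,  1.52488490e+00, -2.90332017e-05,
        1.27538664e+00, -1.46002394e-01]), 'dq': array([-0.0002382 , -0.00251523, -0.00187149, -0.0002732 , -0.00105307,
       -0.00032735]), 'tau': array([ 3.02228618e-03, -4.32000983e+01, -2.44695228e+01,  7.19848112e-02,
        5.25731407e-02, -3.76874834e-05]), 'tool_pos': array([ 184.77003288, -491.04434722,  226.13437232]), 'tcp_rot': array([-3.14028447e+00, -1.64303469e-04,  3.59781248e-01]), 'contact_force': array([ 1.42734636, -0.18607777,  0.53791162]), 'moment': array([-0.02326968,  0.01419997,  0.02588024]), 'grip_width': 91.66424956271928} 18.8
{'fx': 535.7707372208636, 'fy': 535.7707372208636, 'cx': 318.3143150023992, 'cy': 243.2302880871134, 'cam_to_world': array([[ 3.30471045e-01,  7.23040694e-01, -6.06630896e-01,
         1.29325866e+03],
       [ 9.43812981e-01, -2.54827533e-01,  2.10428099e-01,
        -2.60858451e+02],
       [-2.43817571e-03, -6.42086508e-01, -7.66628314e-01,
         1.04238348e+03],
       [ 0.00000000e+00,  0.00000000e+00,  0.00000000e+00,
         1.00000000e+00]])}
{'fx': 446.73211265193635, 'fy': 446.73211265193635, 'cx': 322.0157680904828, 'cy': 246.66131521695482, 'cam_to_world': array([[ 2.38703070e-02, -9.94440334e-01,  1.02560377e-01,
         4.00707317e+02],
       [-9.99697490e-01, -2.43522400e-02, -3.44932116e-03,
         4.64658570e+00],
       [ 5.92771900e-03, -1.02447015e-01, -9.94720801e-01,
         1.22361745e+03],
       [ 0.00000000e+00,  0.00000000e+00,  0.00000000e+00,
         1.00000000e+00]])}
```

View pics/s0.png

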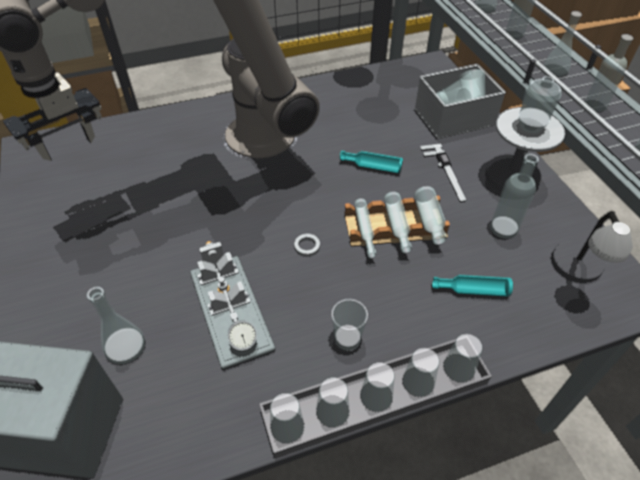

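View pics/t0.png

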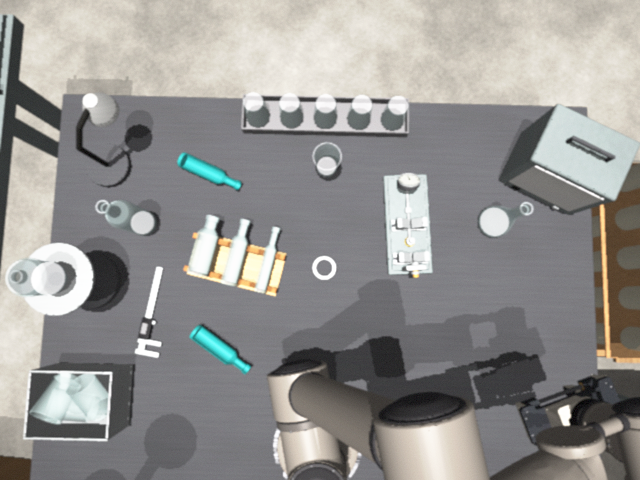

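The cradle holds three bottles. In the top view, squat is at (205,245), middle at (237,252) and slim at (270,258). There are turquoise look-alikes at (210,172) and (222,348). I'll check close crops next.

```bash
python3 - <<'E'
import cv2
t=cv2.imread('pics/t0.png');s=cv2.imread('pics/s0.png')
def c(i,x,y,w,h,k,f): cv2.imwrite('pics/'+f,cv2.resize(i[y:y+h,x:x+w],None,fx=k,fy=k,interpolation=cv2.INTER_CUBIC))
c(t,175,200,125,100,6,'tc.png');c(t,370,165,75,120,5,'tg.png')
c(s,335,175,125,95,6,'sc.png');c(s,180,230,100,140,4.2,'sg.png')
E
```

```text
(no output)
```

View pics/tc.png

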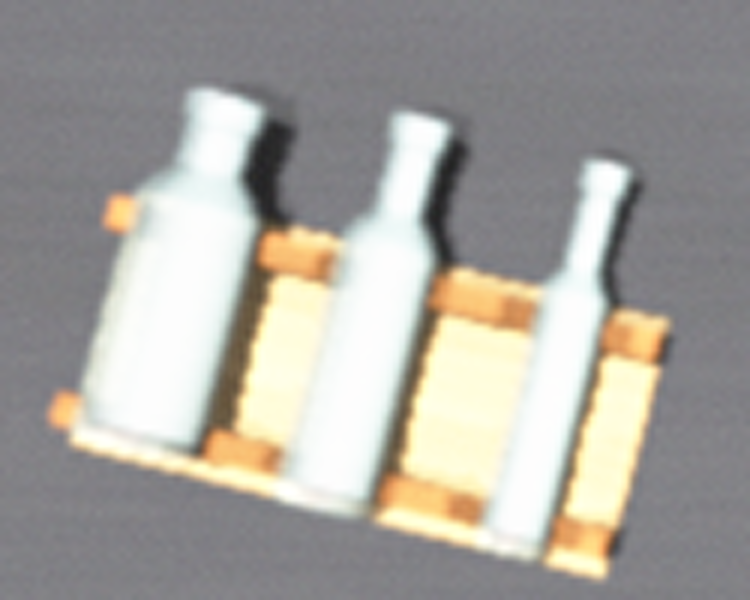

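View pics/tg.png

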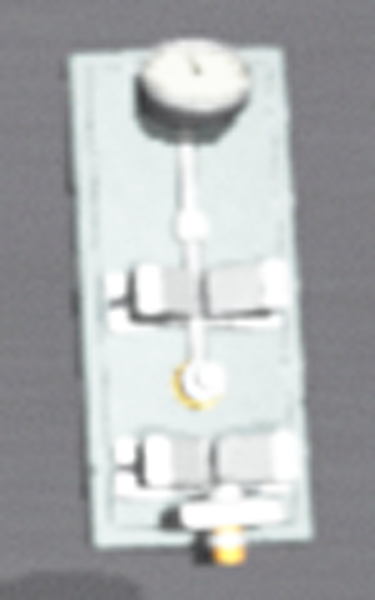

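View pics/sc.png

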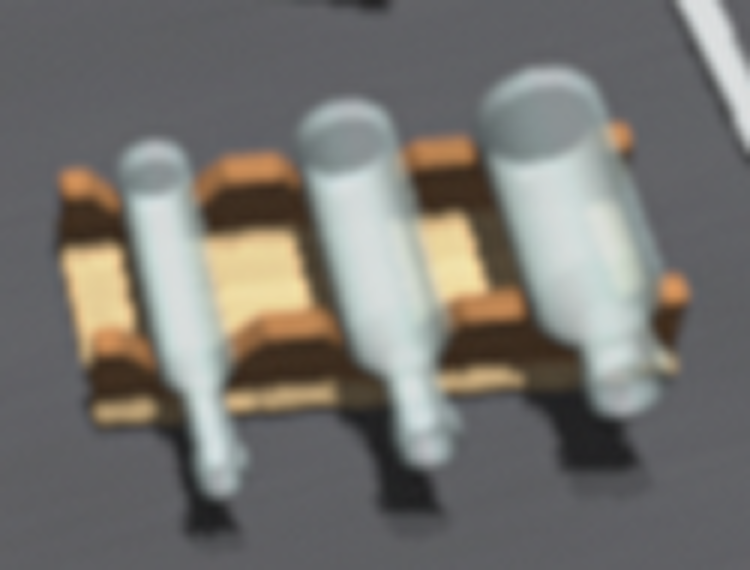

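View pics/sg.png

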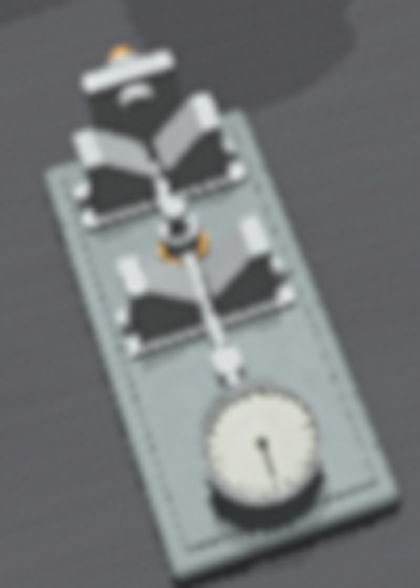

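The crops show the middle-sized clear bottle in the centre notch. Its base is near (230,283) top and (393,198) scene, and its mouth near (245,219) top and (406,250) scene. The gauge's dial is at (408,180) and its stop at (416,270) top. Next I'll triangulate and overlay models.

```bash
cat >> h.py <<'E'
def pose(x,y,z,yaw):
    c,s=np.cos(yaw),np.sin(yaw); return lambda P:np.asarray(P,float)@np.array([[c,s,0],[-s,c,0],[0,0,1]])+[x,y,z]
def circ(x,r,n=40):
    t=np.linspace(0,2*np.pi,n); return np.c_[np.full(n,x),r*np.cos(t),r*np.sin(t)]
def bottle_lines(): return [circ(-60,22),circ(60,22),circ(118,13.5)]
def gauge_lines():
    L=[]
    for s in(-1,1):
        for e in(-12,12):
            x=45*s+e; L.append([[x,-28,77],[x,0,49],[x,28,77]])
        for y in(-28,28):L.append([[45*s-12,y,77],[45*s+12,y,77]])
    L.append([[-60,-25,96],[-60,25,96]]); L.append(circ(-60,10)+[0,0,80])
    t=np.linspace(0,6.283,30); L.append(np.c_[7*np.cos(t),7*np.sin(t),0*t+63])
    return L
def cradle_lines():
    L=[]
    for x in(-52,-38,38,52):
        for s in (-1,1): L.append([[x,s*125,0],[x,s*125,42]])
    L.append([[-60,-125,0],[60,-125,0],[60,125,0],[-60,125,0],[-60,-125,0]])
    return L
def overlay(n,src,f,lines,crop,k,col=(0,0,255)):
    x,y,w,h=crop; im=cv2.resize(cv2.imread(src)[y:y+h,x:x+w],None,fx=k,fy=k,interpolation=cv2.INTER_CUBIC)
    for l in lines:
        p=np.array([proj(n,q) for q in l]); p=((p+.5-[x,y])*k-.5)
        cv2.polylines(im,[np.round(p*16).astype(np.int32)],False,col,1,cv2.LINE_AA,4)
    cv2.imwrite('pics/'+f,im)
E
python3 - <<'E'
from h import *
tc=lambda u,v:(175+u/6,200+v/6); sc=lambda u,v:(335+u/6,175+v/6)
b=tri('top',*tc(328,490),'scene',*sc(347,137)); m=tri('top',*tc(421,118),'scene',*sc(427,452)); print('base',b,'mouth',m)
tg=lambda u,v:(370+u/5,165+v/5); sg=lambda u,v:(180+u/4.2,230+v/4.2)
a=lambda n,p,q:print(n,tri('top',*p,'scene',*q))
a('stop upright top L',tg(180,505),sg(83,82)); a('R',tg(285,505),sg(172,58))
a('plunger',tg(207,375),sg(175,208))
# gauge plate corners top view
for c in [(72,55),(285,48),(312,540),(95,545)]: print(atz('top',*tg(*c),12))
d=m[0]-b[0]; print(np.linalg.norm(d),np.degrees(np.arctan2(d[1],d[0])))
E
```

```text
base (array([424.73215615, 243.22311738,  47.80506098]), np.float64(5.84142885715403)) mouth (array([590.49317018, 207.93187008,  38.30623162]), np.float64(0.7072093522745243))
stop upright top L (array([ 469.3398062 , -239.33158126,   83.13955511]), np.float64(48.22533737215764))
R (array([ 479.56613873, -236.71689859,  118.40155089]), np.float64(48.504981715931706))
plunger (array([ 544.0953497 , -233.33924814,   59.83281353]), np.float64(0.5981691806743952))
[ 726.86779424 -167.86055607   12.        ]
[ 733.85279984 -286.16935411   12.        ]
[ 461.12204043 -300.77845501   12.        ]
[ 455.56711796 -182.93756724   12.        ]
169.74219765887003 -12.019066173351622
```

```bash
python3 - <<'E'
from h import *
tg=lambda u,v:(370+u/5,165+v/5); sg=lambda u,v:(180+u/4.2,230+v/4.2)
a=lambda n,p,q:print(n,tri('top',*p,'scene',*q))
a('stop upright +y',tg(180,505),sg(172,58)); a('-y',tg(285,505),sg(83,82))
B=pose(486,231,43,np.radians(-12)); G=pose(544.3,-234.5,0,np.radians(3.1)); C=pose(486,231,0,np.radians(-12))
for n,s,f,cb,cg in(('top','pics/t0.png','t',(175,200,125,100),(370,165,75,120)),('scene','pics/s0.png','s',(335,175,125,95),(180,230,100,140))):
    overlay(n,s,f+'ob.png',[B(l) for l in bottle_lines()]+[C(l) for l in cradle_lines()],cb,6)
    overlay(n,s,f+'og.png',[G(l) for l in gauge_lines()],cg,5 if f=='t' else 4.2)
def pad(i,h=600):
    return cv2.copyMakeBorder(i,0,h-i.shape[0],0,0,cv2.BORDER_CONSTANT)
cv2.imwrite('pics/og.png',np.hstack([pad(cv2.imread('pics/tog.png')),pad(cv2.imread('pics/sog.png'))]))
E
```

```text
stop upright +y (array([ 472.83723328, -212.88712662,   97.38388727]), np.float64(0.7544153683423306))
-y (array([ 474.3926751 , -263.8346962 ,   99.29120027]), np.float64(2.662034494059924))
```

View pics/og.png

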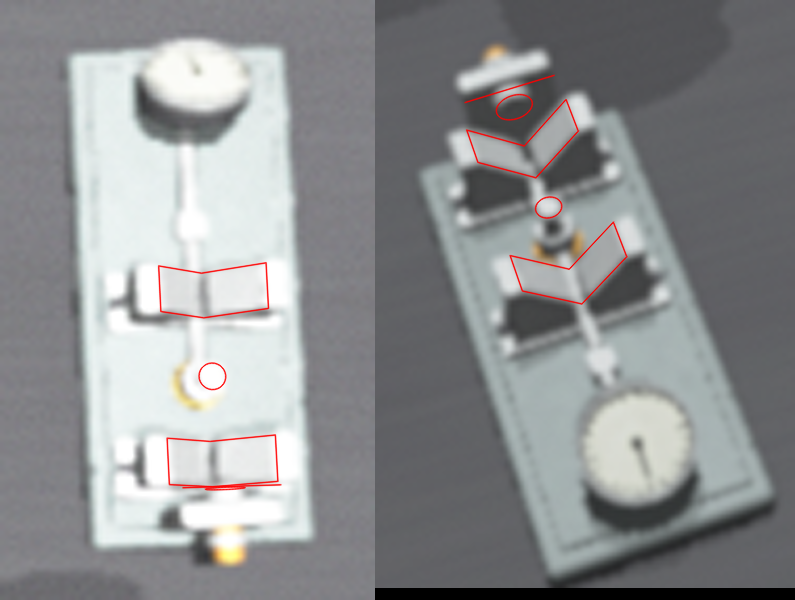

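View pics/tob.png

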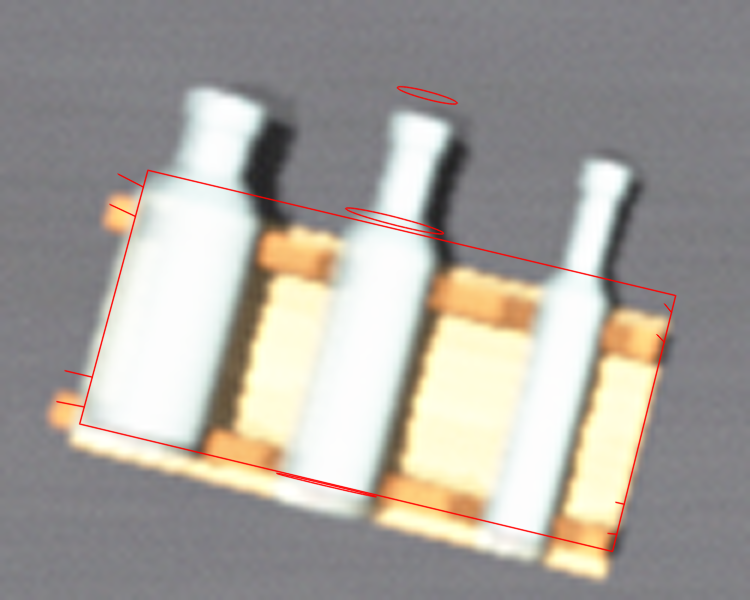

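View pics/sob.png

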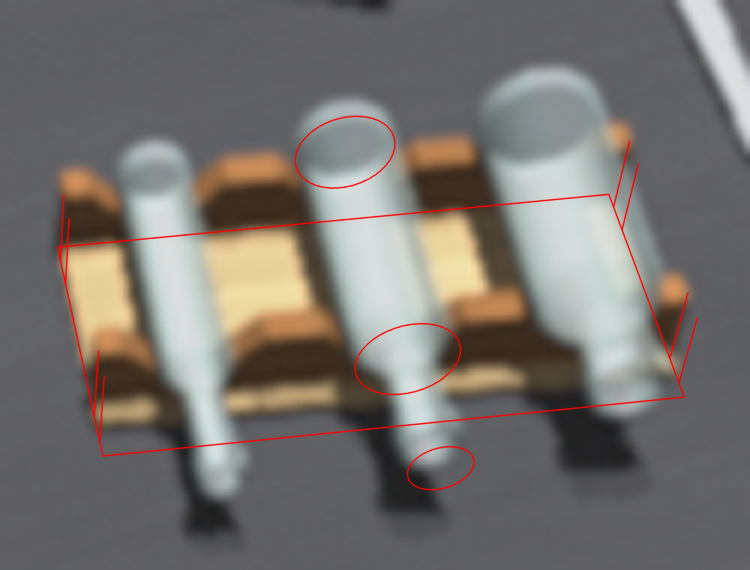

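```bash
cat > fb.py <<'E'
from h import *
import sys
x,y,yw=map(float,sys.argv[1:4])
B=pose(x,y,43,np.radians(yw)); C=pose(x,y,0,np.radians(yw))
ims=[]
for n,s,f,cb in(('top','pics/t0.png','t',(175,200,125,100)),('scene','pics/s0.png','s',(335,175,125,95))):
    overlay(n,s,'tmp.png',[B(l) for l in bottle_lines()]+[B([[-60,22*k,0],[60,22*k,0]]) for k in(-1,1)]+[C(l) for l in cradle_lines()],cb,6); ims.append(cv2.imread('pics/tmp.png'))
ims[0]=ims[0][60:600];ims[1]=ims[1][30:570]
cv2.imwrite('pics/'+sys.argv[4],np.hstack([ims[0][:,:],ims[1]])[:, :]); 
i=cv2.imread('pics/'+sys.argv[4]); cv2.imwrite('pics/'+sys.argv[4],np.vstack([i[:,:750],i[:,750:]])[:, 40:700])
E
sed -i 's/np.vstack(\[i\[:,:750\],i\[:,750:\]\])\[:, 40:700\]/np.hstack([i[:,200:520],i[:,950:1300]])/' fb.py
python3 fb.py 477 232.5 -12 b1.png
```

```text
(no output)
```

View pics/b1.png

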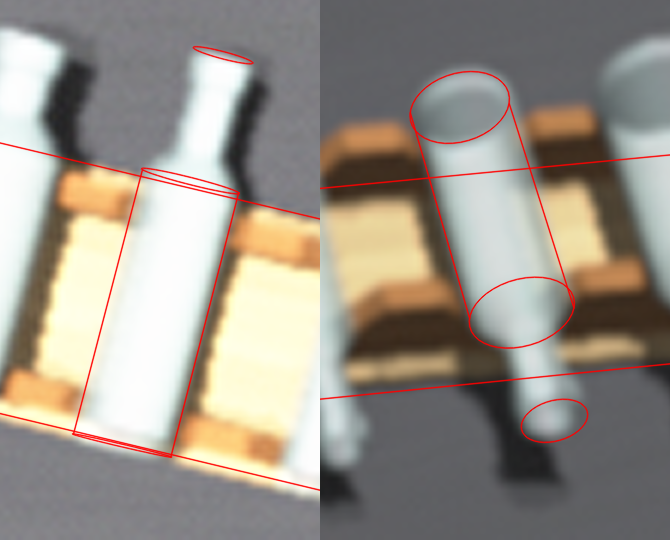

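```bash
python3 -m inch '[3.4,3.6,0.6,0,0,0,0.26, 6.8,7.2,1.2,0,0,0,0.26, 10.2,10.8,1.8,0,0,0,0.26, 13.6,14.4,2.4,0,0,0,0.26, 17,18,3,0,0,0,0.26]'; python3 -m inch '[1.5,4.5,0,0,0,-3,0.26, 3,9,0,0,0,-6,0.26, 4.5,13.5,0,0,0,-9,0.26, 6,18,0,0,0,-12,0.26, 7.5,22.5,0,0,0,-15,0.26]'; python3 -m inch '[1,4.5,0,0,0,-3,0.26, 2,9,0,0,0,-6,0.26, 3,13.5,0,0,0,-9,0.26, 4,18,0,0,0,-12,0.26, 5,22.5,0,0,0,-15,0.26]'; python3 -c "from plant import bot;print(bot.get_obs())"
```

```text
time: 0.6
tool_pos: [355.6, -309.3, 256.2]
tcp_rot: [-3.14, -0.0, 0.359]
contact_force: [0.9, 0.0, -0.4]
grip_width: 59.0
time: 1.1
tool_pos: [430.7, -82.3, 256.0]
tcp_rot: [-3.14, 0.0, 0.095]
contact_force: [0.1, 0.1, -0.6]
grip_width: 58.0
time: 1.6
tool_pos: [480.6, 144.6, 255.8]
tcp_rot: [-3.14, 0.0, -0.169]
contact_force: [0.8, -0.8, 0.5]
grip_width: 57.9
{'time': 1.6, 'joint_positions': array([1.38416058e-01, 2.77086568e-01, 1.53513631e+00, 1.72754091e-03,
       1.32933948e+00, 1.87739847e+00]), 'dq': array([ 0.89712888,  0.39771084, -0.54319204, -0.00260478,  0.13469679,
        1.41385806]), 'tau': array([-2.72481479e+00, -4.34651828e+01, -2.26089245e+01,  2.12927093e-01,
       -3.07328557e-02, -1.84461951e+00]), 'tool_pos': array([480.59794404, 144.62706092, 255.80198522]), 'tcp_rot': array([-3.13998440e+00,  4.77730647e-04, -1.68598765e-01]), 'contact_force': array([ 0.81969842, -0.80007808,  0.50764664]), 'moment': array([-0.00569062, -0.01929508, -0.01188708]), 'grip_width': 57.94853702879935}
```

```bash
python3 -m inch '[-0.1,4,-1,0,0,-1,0.26, -0.3,7,-4,0,0,-2.1,0.26, -0.3,8.7,-8,0,0,-2.1,0.26, -0.3,8.7,-11,0,0,-2.1,0.26, -0.3,8.7,-12.5,0,0,-2.1,0.26]'; python3 -m inch '[0,0,0,0,0,0,0.26, 0,0,0,0,0,0,0.26, 0,0,0,0,0,0,0.26, 0,0,0,0,0,0,0.26, 0,0,0,0,0,0,0.26]'; python3 - <<'E'
from h import *
snap('scene','s1.png');snap('top','t1.png')
t=cv2.imread('pics/t1.png');s=cv2.imread('pics/s1.png')
cv2.imwrite('pics/v1.png',np.hstack([cv2.resize(t[185:310,165:305],None,fx=2.8,fy=2.8,interpolation=2),cv2.resize(s[140:265,325:465],None,fx=2.8,fy=2.8,interpolation=2)]))
E
```

```text
time: 2.1
tool_pos: [475.5, 231.9, 127.5]
tcp_rot: [3.14, 0.005, -0.204]
contact_force: [-1.0, 0.2, -0.7]
grip_width: 57.9
time: 2.6
tool_pos: [476.0, 231.9, 128.4]
tcp_rot: [3.141, 0.004, -0.204]
contact_force: [-0.6, 0.6, 0.1]
grip_width: 58.2
```

View pics/v1.png

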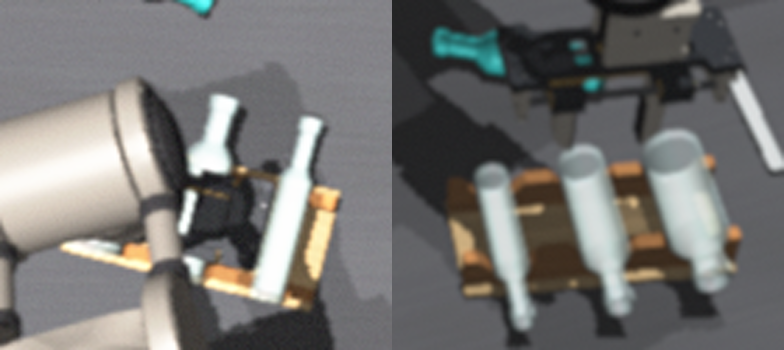

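```bash
python3 - <<'E'
from h import *
o=bot.get_obs();p=o['tool_pos'];G=pose(*p,o['tcp_rot'][2])
L=[G([[s*9.5,k*29,0],[s*9.5,k*29,25]]) for s in(-1,1) for k in(-1,1)]+[G([[-9.5,k*29,0],[9.5,k*29,0]]) for k in(-1,1)]+[G([[-9.5,k*48,0],[9.5,k*48,0]]) for k in(-1,1)]
overlay('scene','pics/s1.png','v2.png',L,(365,160,80,60),8)
E
```

```text
(no output)
```

View pics/v2.png

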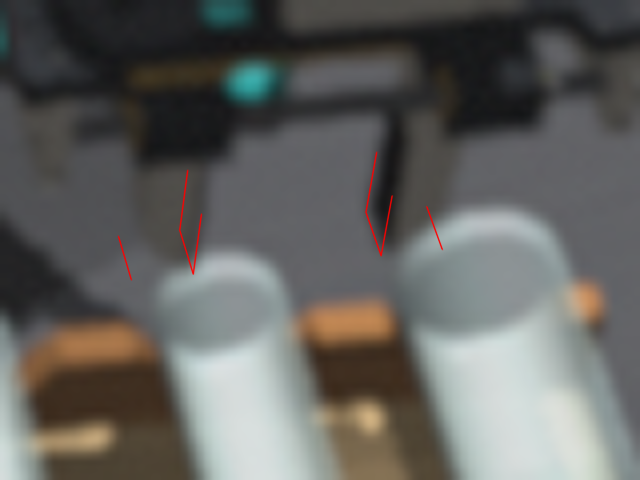

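```bash
python3 -m inch '[0.1,-0.05,-1.4,0,0,0,0.26, 0.1,-0.05,-2.8,0,0,0,0.26, 0.1,-0.05,-4.2,0,0,0,0.26, 0.1,-0.05,-5.4,0,0,0,0.26, 0.1,-0.05,-6,0,0,0,0.26]'; python3 -m inch '[0.1,0,-1,0,0,0,0.26, 0.1,0,-2,0,0,0,0.26, 0.1,0,-3,0,0,0,0.26, 0.1,0,-4,0,0,0,0.26, 0.1,0,-4.4,0,0,0,0.26]'
```

```text
time: 3.2
tool_pos: [476.4, 231.2, 67.1]
tcp_rot: [3.14, 0.006, -0.204]
contact_force: [0.7, -0.1, -0.3]
grip_width: 58.2
time: 3.7
tool_pos: [476.8, 231.0, 21.9]
tcp_rot: [3.14, 0.007, -0.204]
contact_force: [-0.5, -0.4, -1.3]
grip_width: 57.7
```

```bash
python3 -m inch '[0,0,0.2,0,0,0,0, 0,0,0.2,0,0,0,-0.1, 0,0,0.2,0,0,0,-0.2, 0,0,0.2,0,0,0,-1, 0,0,0.2,0,0,0,-1]';python3 -m inch '[0,0,0,0,0,0,-1, 0,0,0,0,0,0,-1, 0,0,0,0,0,0,-1, 0,0,0,0,0,0,-1, 0,0,0,0,0,0,-1]'; python3 -c "from plant import bot;o=bot.get_obs();print(o['tool_pos'],o['contact_force'],o['moment'])"
```

```text
time: 4.2
tool_pos: [477.4, 231.8, 24.4]
tcp_rot: [3.141, 0.006, -0.204]
contact_force: [0.1, 5.4, 1.4]
grip_width: 43.6
time: 4.7
tool_pos: [477.3, 231.7, 24.5]
tcp_rot: [3.141, 0.006, -0.204]
contact_force: [0.0, 2.7, 1.0]
grip_width: 43.3
[477.33948799 231.70012817  24.47965399] [0.01809575 2.72827815 0.95047024] [0.45051349 0.14396486 0.06089319]
```

```bash
python3 -m inch '[0,0,1,0,0,0,-1, 0,0,3,0,0,0,-1, 0,0,6,0,0,0,-1, 0,0,9,0,0,0,-1, 0,0,12,0,0,0,-1]';python3 -m inch '[0,0,2,0,0,0,-1, 0,0,3,0,0,0,-1, 0,0,3,0,0,0,-1, 0,0,3,0,0,0,-1, 0,0,3,0,0,0,-1]'; python3 - <<'E'
from h import *
o=bot.get_obs();print(o['tool_pos'],o['contact_force'],o['moment'])
snap('scene','s2.png');s=cv2.imread('pics/s2.png')
p=o['tool_pos'];B=pose(p[0],p[1],p[2]+18.8,o['tcp_rot'][2])
overlay('scene','pics/s2.png','v3.png',[B(l) for l in bottle_lines()],(335,80,130,110),6)
E
```

```text
time: 5.2
tool_pos: [476.8, 231.1, 145.9]
tcp_rot: [3.14, 0.006, -0.204]
contact_force: [-0.2, -0.0, -2.4]
grip_width: 43.3
time: 5.7
tool_pos: [476.1, 230.8, 174.4]
tcp_rot: [3.138, 0.009, -0.204]
contact_force: [-0.3, 0.9, -3.5]
grip_width: 43.3
[476.0539555  230.76053539 174.40351205] [-0.30979975  0.91398163 -3.47551567] [0.05269563 0.02160505 0.01764277]
```

View pics/v3.png

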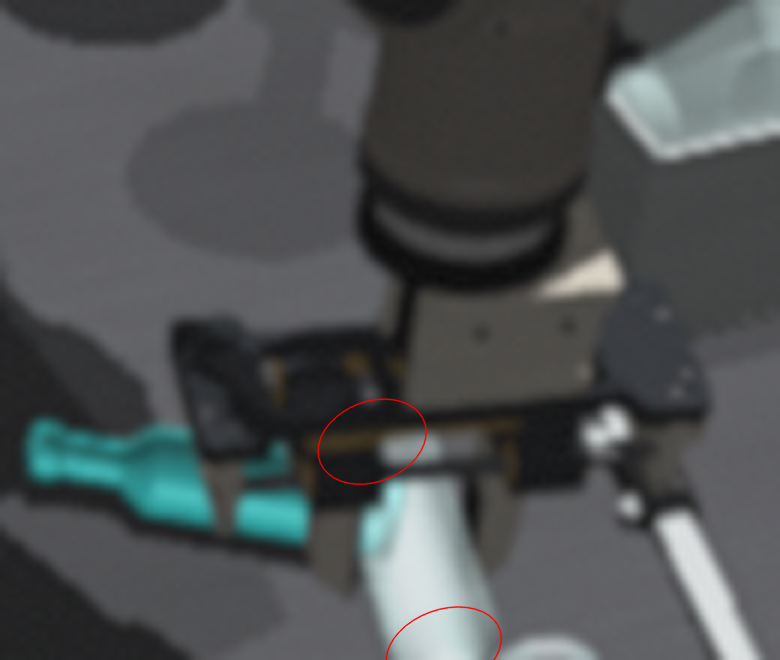

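```bash
python3 -m inch '[0.7,-3,0,0,0,1.5,-1, 1.4,-7,0,0,0,3,-1, 2.1,-11.5,0,0,0,4.5,-1, 2.8,-16,0,0,0,6,-1, 3.5,-20.5,0,0,0,7.5,-1]';python3 -m inch '[0.7,-4.5,0,0,0,1.5,-1, 1.4,-9,0,0,0,3,-1, 2.1,-13.5,0,0,0,4.5,-1, 2.8,-18,0,0,0,6,-1, 3.5,-21.5,0,0,0,7.3,-1]'; python3 -m inch '[0,0,0,0,0,0,-1, 0,0,0,0,0,0,-1, 0,0,0,0,0,0,-1, 0,0,0,0,0,0,-1, 0,0,0,0,0,0,-1]'
```

```text
time: 6.25
tool_pos: [510.8, 24.2, 173.6]
tcp_rot: [3.139, 0.01, -0.072]
contact_force: [-0.0, 0.4, -1.6]
grip_width: 43.8
time: 6.75
tool_pos: [545.3, -193.4, 172.5]
tcp_rot: [3.139, 0.012, 0.055]
contact_force: [-0.2, 0.8, -1.9]
grip_width: 43.6
time: 7.25
tool_pos: [545.4, -192.3, 172.6]
tcp_rot: [3.139, 0.012, 0.057]
contact_force: [-0.2, 0.2, -2.2]
grip_width: 43.6
```

```bash
python3 -m inch '[0.2,-1.5,0,0,0,0,-1, 0.4,-3,-1,0,-0.3,0,-1, 0.5,-4.1,-3,0,-0.35,-0.2,-1, 0.5,-4.2,-5,0,-0.35,-0.2,-1, 0.5,-4.2,-6,0,-0.35,-0.2,-1]'; python3 -m inch '[0,0,-1,0,0,0,-1, 0,0,-2,0,0,0,-1, 0,0,-2,0,0,0,-1, 0,0,-2,0,0,0,-1, 0,0,-2,0,0,0,-1]'; python3 - <<'E'
from h import *
o=bot.get_obs();print(o['tool_pos'],o['tcp_rot'],o['contact_force'],o['moment'])
snap('scene','s3.png');snap('top','t3.png')
p=o['tool_pos'];B=pose(p[0],p[1],p[2]+18.5,o['tcp_rot'][2]);G=pose(544.3,-234.5,0,np.radians(3.1))
L=[B(l) for l in bottle_lines()]+[G([[-60,0,80],[127,0,80]])]
overlay('scene','pics/s3.png','v4.png',[],(170,170,130,130),5)
overlay('scene','pics/s3.png','v4o.png',L,(170,170,130,130),5)
overlay('top','pics/t3.png','v5.png',L,(370,160,80,120),5)
E
```

```text
time: 7.75
tool_pos: [549.3, -235.3, 110.0]
tcp_rot: [3.14, 0.009, 0.052]
contact_force: [-0.6, 0.5, -2.6]
grip_width: 43.2
time: 8.25
tool_pos: [549.9, -235.5, 90.8]
tcp_rot: [3.139, 0.007, 0.052]
contact_force: [0.7, 0.1, -2.1]
grip_width: 42.9
[ 549.85248935 -235.51265347   90.81941254] [3.13942398 0.00710623 0.0521645 ] [ 0.66479993  0.1224965  -2.14901333] [ 0.01898738 -0.00335357 -0.00120474]
```

View pics/v4.png

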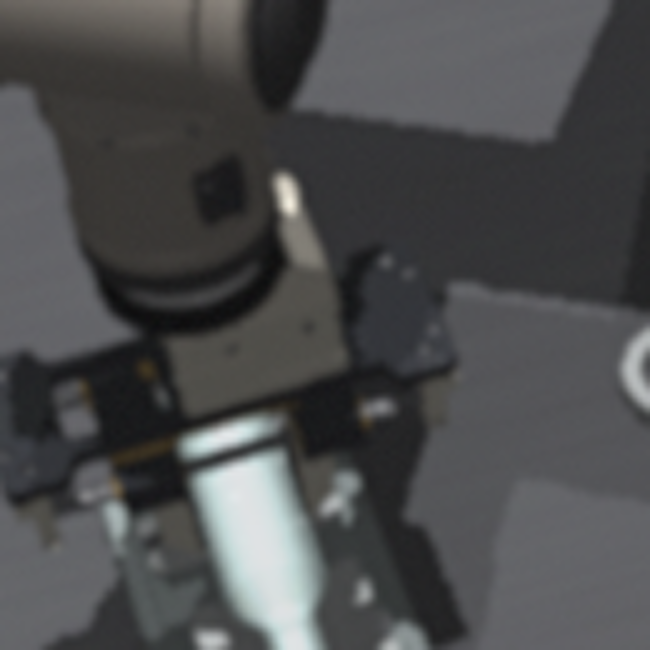

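View pics/v4o.png

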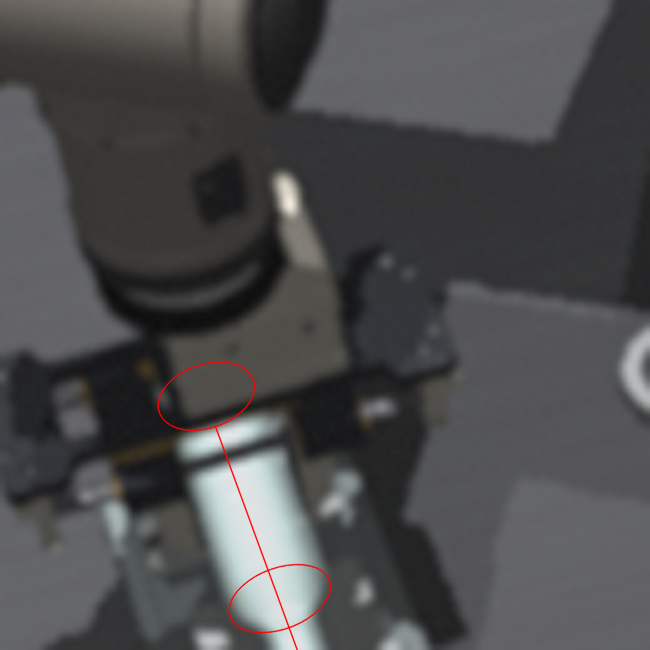

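View pics/v5.png

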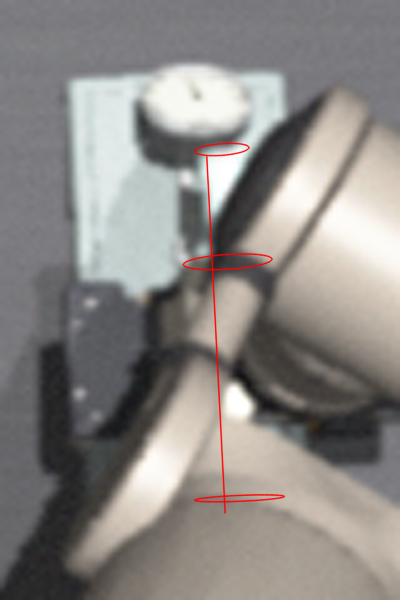

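```bash
python3 - <<'E'
from h import *
o=bot.get_obs()
p=o['tool_pos'];B=pose(p[0],p[1],p[2]+18.5,o['tcp_rot'][2]);G=pose(544.3,-234.5,0,np.radians(3.1))
t=np.linspace(0,6.283,40)
L=[B(l) for l in bottle_lines()]
a=(180,250,110,100)
overlay('scene','pics/s3.png','a.png',[],a,3.6);overlay('scene','pics/s3.png','b.png',L,a,3.6)
cv2.imwrite('pics/v6.png',np.hstack([cv2.imread('pics/a.png'),cv2.imread('pics/b.png')]))
E
```

```text
(no output)
```

View pics/v6.png

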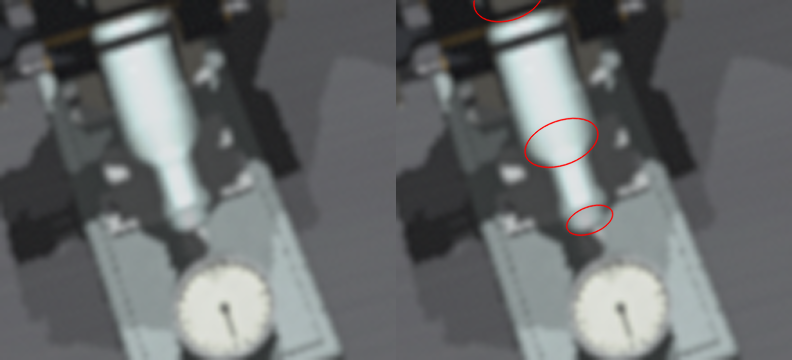

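```bash
python3 - <<'E'
from h import *
o=bot.get_obs()
p=o['tool_pos']
def L(dx,dy,dz=0):
    B=pose(p[0]+dx,p[1]+dy,p[2]+18.5+dz,o['tcp_rot'][2])
    return [B(l) for l in bottle_lines()]+[B([[-60,22*k,0],[60,22*k,0]]) for k in(-1,1)]+[B([[-60,22*.7*k,22*.7],[60,22*k*.7,22*.7]]) for k in(-1,1)]
a=(195,250,50,70)
overlay('scene','pics/s3.png','a.png',[],a,8);overlay('scene','pics/s3.png','b.png',L(-4,-1.5),a,8)
cv2.imwrite('pics/v7.png',np.hstack([cv2.imread('pics/a.png'),cv2.imread('pics/b.png')]))
E
```

```text
(no output)
```

View pics/v7.png

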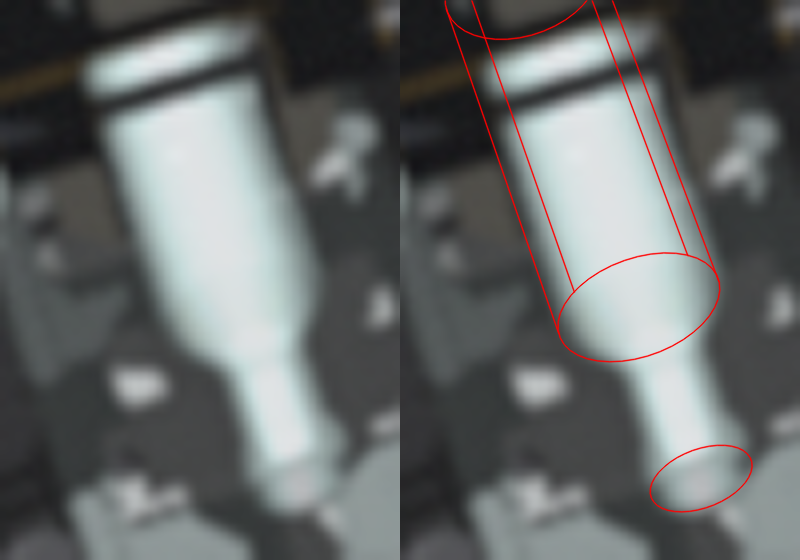

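```bash
python3 -m inch '[0.1,0.1,-0.5,0,0,0,-1, 0.1,0.2,-1,0,0,0,-1, 0.1,0.2,-1.5,0,0,0,-1, 0.1,0.2,-2,0,0,0,-1, 0.1,0.2,-2.1,0,0,0,-1]'; python3 -m inch '[0,0,0,0,0,0,-1, 0,0,0,0,0,0,-1, 0,0,0,0,0,0,-1, 0,0,0,0,0,0,-1, 0,0,0,0,0,0,-1]';python3 -c "from plant import bot;o=bot.get_obs();print(o['tool_pos'],o['tcp_rot'],o['contact_force'],o['moment'])"
```

```text
time: 8.85
tool_pos: [550.3, -233.2, 68.8]
tcp_rot: [3.14, 0.009, 0.052]
contact_force: [0.4, -0.2, -2.3]
grip_width: 43.3
time: 9.35
tool_pos: [550.3, -233.3, 68.9]
tcp_rot: [3.14, 0.008, 0.052]
contact_force: [0.3, 0.5, -2.1]
grip_width: 43.4
[ 550.34061402 -233.25718958   68.91922447] [3.14022279 0.00836504 0.05211637] [ 0.29137746  0.46960619 -2.10455258] [ 0.03192845  0.00812913 -0.04972391]
```

Free so far (baseline fz about -2.2 N). Lowering in small steps and watching the force.

```bash
for i in 1 2 3; do python3 -m inch '[0,0,-0.1,0,0,0,-1, 0,0,-0.2,0,0,0,-1, 0,0,-0.2,0,0,0,-1, 0,0,-0.2,0,0,0,-1, 0,0,-0.2,0,0,0,-1]'|tr '\n' ' ';python3 -c "from plant import bot;o=bot.get_obs();print(o['moment'].round(3),o['tool_pos'].round(2))"; done
```

```text
time: 9.85 tool_pos: [550.4, -233.3, 66.9] tcp_rot: [3.14, 0.008, 0.052] contact_force: [0.6, -0.0, -1.9] grip_width: 43.2 [ 0.006  0.067 -0.028] [ 550.36 -233.26   66.92]
time: 10.35 tool_pos: [550.5, -233.3, 65.1] tcp_rot: [3.14, 0.008, 0.052] contact_force: [-0.2, -0.5, 0.3] grip_width: 43.3 [ 0.1   -0.014 -0.01 ] [ 550.5  -233.31   65.13]
time: 10.85 tool_pos: [550.6, -233.3, 63.2] tcp_rot: [3.14, 0.008, 0.052] contact_force: [-0.2, -0.2, 2.4] grip_width: 43.2 [ 0.151  0.069 -0.046] [ 550.59 -233.34   63.24]
```

```bash
for i in 1 2; do python3 -m inch '[-0.1,0,0,0,0,0,-1, -0.1,0,0,0,0,0,-1, -0.2,-0.01,0,0,0,0,-1, -0.2,-0.01,0,0,0,0,-1, -0.2,-0.01,0,0,0,0,-1]'|tr '\n' ' ';python3 -c "from plant import bot;o=bot.get_obs();print(o['moment'].round(3),o['tool_pos'].round(2),o['contact_force'].round(2))"; done
```

```text
time: 11.35 tool_pos: [548.8, -233.7, 63.4] tcp_rot: [3.139, 0.007, 0.052] contact_force: [2.1, -1.4, 2.1] grip_width: 43.3 [-0.134 -0.28   0.026] [ 548.76 -233.68   63.39] [ 2.05 -1.39  2.09]
time: 11.85 tool_pos: [546.6, -233.8, 63.4] tcp_rot: [3.139, 0.007, 0.052] contact_force: [1.4, 0.3, 1.6] grip_width: 43.2 [-0.072 -0.148  0.036] [ 546.63 -233.82   63.37] [1.42 0.31 1.6 ]
```

```bash
for i in 1 2; do python3 -m inch '[-0.1,0,0,0,0,0,-1, -0.1,0,0,0,0,0,-1, -0.15,-0.01,0,0,0,0,-1, -0.15,-0.01,0,0,0,0,-1, -0.15,-0.01,0,0,0,0,-1]'|tr '\n' ' ';python3 -c "from plant import bot;o=bot.get_obs();print(o['moment'].round(3),o['tool_pos'].round(2),o['contact_force'].round(2))"; done
```

```text
time: 12.35 tool_pos: [546.4, -233.8, 63.7] tcp_rot: [3.139, 0.005, 0.052] contact_force: [6.5, 0.9, 1.8] grip_width: 43.7 [ 0.126 -1.032  0.063] [ 546.42 -233.81   63.66] [6.51 0.94 1.79]
time: 12.85 tool_pos: [546.5, -233.9, 64.0] tcp_rot: [3.138, 0.001, 0.052] contact_force: [8.0, 0.8, 0.1] grip_width: 43.3 [ 0.147 -1.247  0.078] [ 546.45 -233.87   64.01] [7.99 0.79 0.11]
```

```bash
for i in 1 2; do python3 -m inch '[0,0,-0.05,0,0,0,-1, 0,0,-0.1,0,0,0,-1, 0,0,-0.1,0,0,0,-1, 0,0,-0.1,0,0,0,-1, 0,0,-0.1,0,0,0,-1]'|tr '\n' ' ';python3 -c "from plant import bot;o=bot.get_obs();print(o['moment'].round(3),o['tool_pos'].round(2),o['contact_force'].round(2))"; done
```

```text
time: 13.35 tool_pos: [546.6, -233.9, 63.2] tcp_rot: [3.138, 0.001, 0.052] contact_force: [3.0, 0.8, 2.9] grip_width: 43.6 [ 0.118 -0.474  0.042] [ 546.59 -233.86   63.16] [3.03 0.78 2.92]
time: 13.85 tool_pos: [546.7, -234.0, 62.4] tcp_rot: [3.138, 0.001, 0.052] contact_force: [2.7, 0.1, 4.9] grip_width: 43.0 [ 0.016 -0.247  0.041] [ 546.68 -234.03   62.43] [2.67 0.14 4.85]
```

```bash
for i in 1 2; do python3 -m inch '[0,0,-0.05,0,0,0,-1, 0,0,-0.1,0,0,0,-1, 0,0,-0.1,0,0,0,-1, 0,0,-0.1,0,0,0,-1, 0,0,-0.1,0,0,0,-1]'|tr '\n' ' ';python3 -c "from plant import bot;o=bot.get_obs();print(o['moment'].round(3),o['tool_pos'].round(2),o['contact_force'].round(2))"; done
```

```text
time: 14.35 tool_pos: [546.7, -234.2, 62.1] tcp_rot: [3.137, 0.0, 0.052] contact_force: [1.2, -0.3, 6.9] grip_width: 43.5 [ 0.091 -0.024  0.159] [ 546.72 -234.22   62.1 ] [ 1.2  -0.3   6.87]
time: 14.85 tool_pos: [546.7, -234.3, 62.0] tcp_rot: [3.137, 0.0, 0.053] contact_force: [1.3, 0.9, 10.1] grip_width: 43.4 [0.202 0.014 0.206] [ 546.68 -234.35   61.98] [ 1.25  0.89 10.07]
```

```bash
for i in 1; do python3 -m inch '[0,0,-0.05,0,0,0.1,-1, 0,0,-0.1,0,0,0.3,-1, 0,-0.02,-0.1,0,0,0.3,-1, 0,-0.02,-0.1,0,0,0.3,-1, 0,-0.02,-0.1,0,0,0.3,-1]'|tr '\n' ' ';python3 -c "from plant import bot;o=bot.get_obs();print(o['moment'].round(3),o['tool_pos'].round(2),o['contact_force'].round(2),o['tcp_rot'])"; done
python3 -m inch '[0,0,-0.1,0,0,0.1,-1, 0,0,-0.15,0,0,0.2,-1, 0,0,-0.15,0,0,0.2,-1, 0,0,-0.15,0,0,0.2,-1, 0,0,-0.15,0,0,0.2,-1]'|tr '\n' ' ';python3 -c "from plant import bot
for i in range(1):
  o=bot.get_obs();print(o['moment'].round(3),o['tool_pos'].round(2),o['contact_force'].round(2),o['tcp_rot'])"
```

```text
time: 15.35 tool_pos: [546.6, -234.5, 61.7] tcp_rot: [3.136, 0.0, 0.058] contact_force: [1.2, 1.1, 8.6] grip_width: 43.1 [ 0.199 -0.022  0.169] [ 546.63 -234.54   61.73] [1.19 1.11 8.64] [3.13627446e+00 8.36602361e-05 5.84933197e-02]
time: 15.85 tool_pos: [546.6, -234.7, 61.4] tcp_rot: [3.136, -0.0, 0.063] contact_force: [-0.2, 0.5, 12.3] grip_width: 43.1 [0.185 0.213 0.223] [ 546.59 -234.73   61.45] [-0.18  0.45 12.31] [ 3.13551340e+00 -2.32328986e-04  6.25618181e-02]
```

```bash
python3 -m inch '[0,0,-0.1,0,0,-0.1,-1, 0,0,-0.2,0,0,-0.3,-1, 0,0,-0.2,0,0,-0.3,-1, 0,0,-0.2,0,0,-0.3,-1, 0,0,-0.2,0,0,-0.3,-1]'|tr '\n' ' '; python3 - <<'E'
from h import *
o=bot.get_obs();print(o['moment'].round(3),o['tool_pos'].round(2),o['contact_force'].round(2),o['tcp_rot'])
snap('scene','s4.png')
F=[]
for i in range(6):
    bot.capture('top');o=bot.get_obs();F.append(np.r_[o['contact_force'],o['moment'],o['tool_pos']])
print(np.mean(F,0).round(2),np.std(F,0).round(2))
p=o['tool_pos'];G=pose(544.3,-234.5,0,np.radians(3.1)); B=pose(544.3,-234.5,80,np.radians(3.1))
L=[B(l) for l in bottle_lines()]+[B([[-60,22*.7*k,22*.7],[60,22*k*.7,22*.7]]) for k in(-1,1)]+[B([[-60,22*k,0],[60,22*k,0]]) for k in(-1,1)]
a=(195,245,60,75)
overlay('scene','pics/s4.png','a.png',[],a,6.5);overlay('scene','pics/s4.png','b.png',L,a,6.5)
cv2.imwrite('pics/v8.png',np.hstack([cv2.imread('pics/a.png'),cv2.imread('pics/b.png')]))
a=(205,305,70,55);s0=cv2.imread('pics/s0.png')[305:360,205:275];s4=cv2.imread('pics/s4.png')[305:360,205:275]
cv2.imwrite('pics/v9.png',cv2.resize(np.hstack([s0,s4]),None,fx=5.5,fy=5.5,interpolation=2))
E
```

```text
time: 16.35 tool_pos: [546.6, -234.8, 61.4] tcp_rot: [3.135, -0.001, 0.059] contact_force: [-1.3, 1.5, 18.1] grip_width: 43.4 [0.536 0.384 0.557] [ 546.63 -234.79   61.39] [-1.28  1.52 18.08] [ 3.13453436e+00 -8.45571885e-04  5.85075090e-02]
[-1.7300e+00  2.2100e+00  1.7300e+01  4.7000e-01  4.2000e-01  5.1000e-01
  5.4661e+02 -2.3478e+02  6.1380e+01] [0.51 0.3  0.76 0.04 0.03 0.02 0.01 0.01 0.01]
```

View pics/v8.png

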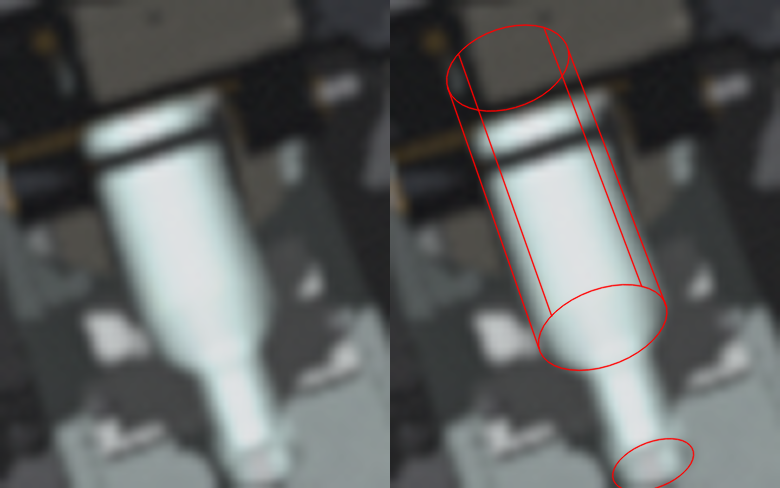

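View pics/v9.png

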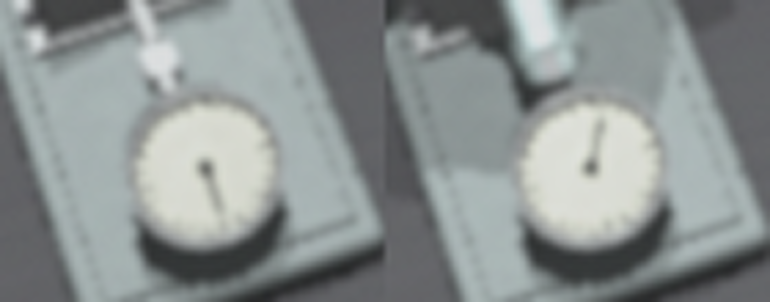

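```bash
python3 -m inch '[0,0.02,-0.17,0,0,0.2,-1, 0,0.03,-0.17,0,0,0.5,-1, 0,0.03,-0.17,0,0,0.5,-1, 0,0.03,-0.17,0,0,0.5,-1, 0,0.03,-0.17,0,0,0.5,-1]'|tr '\n' ' '; python3 - <<'E'
from h import *
F=[]
for i in range(6):
    bot.capture('top');o=bot.get_obs();F.append(np.r_[o['contact_force'],o['moment'],o['tool_pos'],o['tcp_rot'][2]])
print(np.mean(F,0).round(3),np.std(F,0).round(2))
a=np.array(F)
for i,f in (('s0',None),):
    for e in ((205+205/5.5,305+167/5.5,205+227/5.5,305+225/5.5),(205+(590-385)/5.5,305+167/5.5,205+(603-385)/5.5,305+120/5.5)):
        A=atz('scene',e[0],e[1],91);B=atz('scene',e[2],e[3],91);d=B-A;print(np.degrees(np.arctan2(d[1],d[0]))-3.1)
E
```

```text
time: 17.2 tool_pos: [546.6, -235.0, 61.2] tcp_rot: [3.133, -0.001, 0.068] contact_force: [-0.6, 0.3, 13.7] grip_width: 43.4 [-1.00600e+00  2.01000e-01  1.38670e+01  9.50000e-02  2.85000e-01
  2.01000e-01  5.46617e+02 -2.34993e+02  6.12150e+01  6.80000e-02] [0.33 0.35 0.75 0.03 0.03 0.02 0.02 0.01 0.01 0.  ]
0.5658106876985043
148.98502658606384
```

```bash
python3 - <<'E'
from h import *
snap('scene','s5.png')
s=[cv2.imread(f'pics/s{i}.png')[320:355,222:262] for i in (3,4,5)]
cv2.imwrite('pics/v10.png',cv2.resize(np.hstack(s),None,fx=6.5,fy=6.5,interpolation=2))
G=pose(544.3,-234.5,0,np.radians(3.1)); 
B=pose(544.3-2.5,-234.5-1.3,80,np.radians(3.1))
L=[B(l) for l in bottle_lines()]+[B([[-60,22*k,0],[60,22*k,0]]) for k in(-1,1)]
a=(195,245,60,75)
overlay('scene','pics/s5.png','a.png',[],a,6.5);overlay('scene','pics/s5.png','b.png',L,a,6.5)
cv2.imwrite('pics/v11.png',np.hstack([cv2.imread('pics/a.png'),cv2.imread('pics/b.png')]))
E
```

```text
(no output)
```

View pics/v10.png

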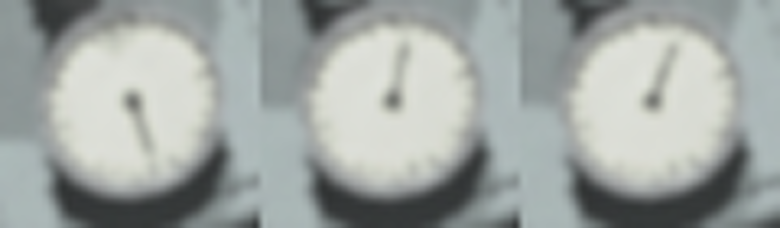

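View pics/v11.png

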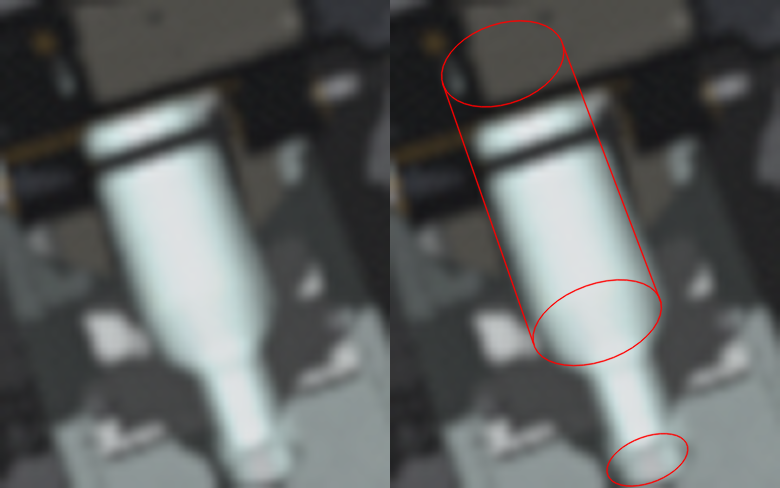

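```bash
cat >> h.py <<'E'
def needle(f):
    g=cv2.cvtColor(cv2.imread('pics/'+f),cv2.COLOR_BGR2GRAY).astype(float)
    c=np.array([242.2,335.4]) if False else None
    # hub: darkest smoothed
    s=cv2.GaussianBlur(g,(0,0),1.0); w=s[328:342,234:250]; j=np.unravel_index(w.argmin(),w.shape); hx,hy=234+j[1],328+j[0]
    H=atz('scene',hx,hy,91); best=[]
    for a in np.arange(0,360,1):
        t=np.radians(a+3.1); v=[]
        for r in np.linspace(5,14,12):
            u=proj('scene',H+[r*np.cos(t),r*np.sin(t),0]); v.append(cv2.getRectSubPix(g.astype(np.float32),(1,1),u)[0,0])
        best.append(np.mean(v))
    b=np.array(best); a0=b.argmin(); w=np.arange(a0-8,a0+9); d=np.clip(b[w%360].max()-b[w%360],0,None)
    return (hx,hy),(w*d).sum()/d.sum()
E
python3 - <<'E'
from h import *
for f in('s0.png','s2.png','s3.png','s4.png','s5.png'):print(f,needle(f))
E
python3 -m inch '[0,0.01,-0.2,0,0,0,-1, 0,0.01,-0.25,0,0,0.1,-1, 0,0.01,-0.25,0,0,0.1,-1, 0,0.01,-0.25,0,0,0.1,-1, 0,0.01,-0.25,0,0,0.1,-1]'|tr '\n' ' '; python3 - <<'E'
from h import *
F=[]
for i in range(3):
    bot.capture('top');o=bot.get_obs();F.append(np.r_[o['contact_force'],o['moment'],o['tool_pos'],o['tcp_rot'][2]])
print(np.mean(F,0).round(3))
snap('scene','s6.png');print(needle('s6.png'))
E
```

```text
time: 18.05 tool_pos: [546.6, -235.2, 61.0] tcp_rot: [3.132, -0.002, 0.07] contact_force: [-3.0, 2.0, 19.2] grip_width: 43.1 [-2.63200e+00  1.95400e+00  1.98470e+01  4.39000e-01  5.35000e-01
  3.20000e-01  5.46608e+02 -2.35219e+02  6.09880e+01  7.00000e-02]Traceback (most recent call last):
  File "<stdin>", line 2, in <module>
  File "h.py", line 51, in needle
    u=proj('scene',H+[r*np.cos(t),r*np.sin(t),0]); v.append(cv2.getRectSubPix(g.astype(np.float32),(1,1),u)[0,0])
  File "h.py", line 11, in proj
    c=bot.calibration(n); T=np.array(c['cam_to_world']); q=T[:3,:3].T@(np.array(p,float)-T[:3,3]); return c['fx']*q[0]/q[2]+c['cx'],c['fy']*q[1]/q[2]+c['cy']
ValueError: time passes only in moves, steps and waits
Traceback (most recent call last):
  File "h.py", line 51, in needle
    u=proj('scene',H+[r*np.cos(t),r*np.sin(t),0]); v.append(cv2.getRectSubPix(g.astype(np.float32),(1,1),u)[0,0])
  File "h.py", line 11, in proj
    c=bot.calibration(n); T=np.array(c['cam_to_world']); q=T[:3,:3].T@(np.array(p,float)-T[:3,3]); return c['fx']*q[0]/q[2]+c['cx'],c['fy']*q[1]/q[2]+c['cy']
ValueError: time passes only in moves, steps and waits
```

Too many calibration calls in one script. I'll cache the calibration.

```bash
sed -i "s/^from plant import bot/from plant import bot\nimport functools\ncal=functools.lru_cache(None)(lambda n: bot.calibration(n))/; s/c=bot.calibration(n)/c=cal(n)/" h.py
python3 - <<'E'
from h import *
for f in('s0.png','s2.png','s3.png','s4.png','s5.png','s6.png'):print(f,needle(f))
E
```

```text
s0.png ((np.int64(242), np.int64(335)), np.float64(358.3354379356202))
s2.png ((np.int64(242), np.int64(335)), np.float64(358.3247976840627))
s3.png ((np.int64(242), np.int64(335)), np.float64(358.2621315764884))
s4.png ((np.int64(242), np.int64(335)), np.float64(151.66134782214175))
s5.png ((np.int64(242), np.int64(335)), np.float64(144.66275991624485))
s6.png ((np.int64(242), np.int64(335)), np.float64(135.95146204574797))
```

```bash
python3 -m inch '[0,-0.03,-0.2,0,0,0,-1, 0,-0.03,-0.2,0,0,0,-1, 0,-0.03,-0.2,0,0,0,-1, 0,-0.03,-0.2,0,0,0,-1, 0,-0.03,-0.2,0,0,0,-1]'|tr '\n' ' '; cat > m.py <<'E'
from h import *
import sys
F=[]
for i in range(3):
    bot.capture('top');o=bot.get_obs();F.append(np.r_[o['contact_force'],o['moment'],o['tool_pos'],o['tcp_rot'],o['tau'][0]])
print(np.mean(F,0).round(3))
snap('scene',sys.argv[1]);print(needle(sys.argv[1]))
E
python3 m.py s7.png
```

```text
time: 18.75 tool_pos: [546.6, -235.2, 61.0] tcp_rot: [3.132, -0.003, 0.071] contact_force: [-2.6, 3.9, 19.0] grip_width: 43.4 [-2.09200e+00  3.41500e+00  1.82150e+01  7.16000e-01  4.02000e-01
  2.19000e-01  5.46592e+02 -2.35222e+02  6.09760e+01  3.13200e+00
 -3.00000e-03  7.10000e-02 -1.73500e+00]
((np.int64(242), np.int64(335)), np.float64(135.3978710804148))
```

```bash
python3 -m inch '[0,0.01,-0.2,0,0,0.2,-1, 0,0.01,-0.2,0,0,0.4,-1, 0,0.01,-0.2,0,0,0.4,-1, 0,0.01,-0.2,0,0,0.4,-1, 0,0.01,-0.2,0,0,0.4,-1]'|tr '\n' ' '; python3 m.py s8.png
```

```text
time: 19.45 tool_pos: [546.6, -235.2, 61.0] tcp_rot: [3.131, -0.004, 0.077] contact_force: [-2.0, 1.7, 17.6] grip_width: 43.3 [-1.87400e+00  1.94600e+00  1.76060e+01  4.84000e-01  4.01000e-01
 -1.87000e-01  5.46627e+02 -2.35216e+02  6.09750e+01  3.13100e+00
 -4.00000e-03  7.70000e-02 -5.87000e-01]
((np.int64(242), np.int64(335)), np.float64(135.25188399868048))
```

```bash
python3 -m inch '[-0.05,0.03,-0.2,0,0,-0.1,-1, -0.05,0.03,-0.2,0,0,-0.15,-1, -0.05,0.03,-0.2,0,0,-0.15,-1, -0.05,0.03,-0.2,0,0,-0.15,-1, -0.05,0.03,-0.2,0,0,-0.15,-1]'|tr '\n' ' '; python3 m.py s9.png
```

```text
time: 20.15 tool_pos: [546.6, -235.2, 61.0] tcp_rot: [3.13, -0.006, 0.074] contact_force: [0.8, 0.7, 16.2] grip_width: 43.0 [-1.73000e-01  2.00600e+00  1.62770e+01  4.27000e-01  1.60000e-01
 -3.40000e-02  5.46641e+02 -2.35253e+02  6.09980e+01  3.13000e+00
 -6.00000e-03  7.40000e-02 -8.38000e-01]
((np.int64(242), np.int64(335)), np.float64(136.4410512518804))
```

```bash
python3 -c "
from plant import bot;o=bot.get_obs();print(o['contact_force'],o['moment'],o['dq'].round(4),o['grip_width']);print(bot.close_job())"
```

```text
[-0.16765148  2.42938865 16.38972139] [ 0.41762108  0.10082637 -0.01045731] [ 0.0007  0.0019 -0.0016  0.0004  0.0006 -0.0006] 43.309820423954115
the job is handed in; nothing more can be done
None
```

The middle-sized bottle from the centre notch is lying in the gauge's V-blocks, neck towards the dial and base against the stop. I handed the job in with it still gripped and pressed down. The job reports no verdict, so the seating is my own reading of the forces and the dial.

**Last checks:**
- **Push:** about 16 N down and steady, with almost no twist about the vertical. I estimate 7–10 N on each flank from the force balance, because flank force can't be measured directly.
- **Dial:** the needle stopped at about 222–223° of travel and held there when I shifted and turned the bottle slightly. I took that as bearing on both flanks along its length. The dial's scale isn't given, so this is not an absolute depth reading.
- **Stop:** the base met it with an 8 N push at tool x = 546.5 mm. The tool was at 546.6 mm at the end.

**What disagreed:**
- **Gauge direction:** the cameras gave about 3.1°, but the bottle only seated fully at a tool yaw of about 4.2°. At first it stood up to 1 mm high until I turned it by feel.
- **Position:** the cameras put the bottle 2–4 mm from the robot's reading along the V's and about 1.5 mm sideways, so I relied on contact for the final position.
- **Sideways force:** about 2 N was left at the end, so the two flanks are probably not loaded equally.
- **Bystanders:** I saw no unexpected contact force, but I did not compare their positions before and after.

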